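# Switch on the craft-room lamp box and tap lights in order

### The arm

A 7-joint arm with a two-finger parallel gripper is mounted at the origin on the work surface. World frame = base frame: x ahead of the robot, y to its left, z up, the work surface at z = 0. Lengths are in m, angles in degrees, forces in N, time in s.
With the tool pointing down it reaches from about 0.4 to 0.9 m from the base axis. Payload 5.5 kg.
Tool frame: the origin (TCP) lies between the finger pads; the fingertips stand 19 mm ahead of it and the grasp point (between the pads) is the TCP; z points along the fingers, y is the line along which they close (so a half turn about z gives the same grasp; the last joint's range is limited). The gripper opens to 85 mm and grips with 20 to 120 N. Pads are 22 mm wide; open, the fingers measure 114 mm over their backs; the gripper's body (76 mm by 85 mm) begins 54 mm behind the grasp point. The pads swing forward as they close: fully open they stand 13 mm farther back than shut.
Start: joints at [-55.451, 28.699, -24.465, 88.831, 12.651, 65.22, -12.049], TCP at [0.217, 0.613, 0.25] pointing down, gripper open.
Joint ranges: [-164.97, 164.97], [-17.58, 116.51], [-87.97, 89.64], [11.32, 138.91], [-80.73, 260.73], [10.89, 115.49], [-147.41, 147.41]. Speed limits (degrees/s): [147.25, 147.25, 180, 180, 180, 180, 180].

### API

Orientations are given as a 3x3 rotation matrix whose columns are the frame's x, y, z axes.
In Python, from cell import sense, vision, ctrl gives the robot as it stands.
- The arm moves only by the shell command python3 -m handwheel 'ROWS' [FORCE]. ROWS is JSON, a list of rows, each an object with "twist": the turn, a rotation vector about the tool's x, y, z in units of 90 degrees (1.0 is 90 degrees), a list of three; "translation": the shift along the tool's x, y, z in units of 0.25 m (1.0 is 0.25 m), a list of three; "gripper": the closure, from 0 (fully open) to 1 (shut). In form: [{"twist": [rx, ry, rz], "translation": [tx, ty, tz], "gripper": gripper}, ...]. A call has exactly 5 rows; each row is the pose to reach, as a shift and turn from the pose commanded when the call began, along the tool's axes at that moment; what a row does not reach only later rows make up. A row lasts 1/10 s, in which the tool goes at most 50 mm and 8.59 degrees, less where a joint would pass 70% of its speed; a pose out of reach is approached as far as the arm can. A call with a number of a shift or a turn outside -1 to 1 is refused whole. A call with a gripper value outside its range is refused whole. The fingers move at their own pace and stop on an object; FORCE is the grip in N (left out, the last holds). Time passes only in rows, so rows that repeat a pose let the fingers close, or fill a call up. It gives the time, the measured TCP pose, the force, the opening and the grip force at its end, in the units of the state.
- sense(): the state, without advancing time (a new reading comes with each control period).
- vision.grab_frame(name): name is "scene" or "top" or "wrist"; returns (picture, depth): 400x640x3 uint8, red, green, blue; 400x640 float32, m along the optical axis (not along the pixel's ray), 0 where there is no reading.
- vision.calibration(name): a dict with "intrinsics" (3x3 intrinsics, pixels), "position" and "orientation" of the camera in the world; the wrist camera has in their place "tool_from_camera" (4x4, takes a point from camera to tool coordinates, whose origin is the TCP and whose axes are the flange's). Camera axes: x right, y down, z forward; pixel columns grow to the right and rows downward; lengths in m; the calibration is good to about 2 mm. A picture is of the moment at which its call begins: read the wrist's pose just before it. calibration takes no time and is no camera call.
- ctrl.hand_in(): hands the job in; it is judged then, once.
The state is a dict: "time_s": time; "q": joint angles; "joint_vel": joint speeds; "effort": joint torques, N m; "tool_pos": TCP position; "eef_rot": TCP orientation; "wrist_force": force on the tool from outside, world axes, zero at the start; "wrist_torque": the same for the moment, N m; "finger_gap": finger opening in m; "gripper_force": force on a finger pad.
Only numpy, scipy, OpenCV 4.12 (cv2) and the standard library are available. Lean on these libraries where they do the work, as an engineer would, in place of code of your own. Each camera call takes 0.05 s, during which the arm holds its last target. There are 200 camera calls.

### The job

Switch on the craft-bench lights so that they join the lamp box in the right order: press the red key on the grey lamp box first, then tap the yellow light, then the blue light, each lightly on its cap until it stays down. Leave the green light off, and leave the lights and everything else standing where they are: only touch with the fingertips, and do not pick anything up or shove it about.

Things in the scene. Friction and masses are not known exactly. Their poses are not given: they have to be found in the camera images.
- lamp_box: Fixed grey lamp box, 110 x 170 mm, 55 mm high; origin at the centre of its underside, z up. The red key is on its top, toward its +y end; a low fixed black dial (28 mm across, 10 mm high) is toward its -y end and does nothing.
- lamp_key_top (a point): Centre of the top face of the round red power key (40 mm across, top face flat over 30 mm), on the lamp box. It moves with the key; key up, it is 72.5 mm above the table, with the box top 17 mm below it and a black collar (54 mm across) 16 mm below it. z points up, press straight down.
- lamp_key (a joint): Red key, metres pressed down: 0 up (off), 0.012 at the hard stop. It starts to give at 3 N and then takes 0.5 N more per mm, down to a hard stop at 12 mm (9 N). From 4 mm down (5 N) it is on: when let go it stays down where it is, or comes back to about 6 mm if it was pushed deeper. Pushing it 6 to 10 mm down is right; more than 20 N from the robot is too hard.
- yellow_light: Loose battery tap light with a yellow cap: a round white base 64 mm across and 20 mm high, about 0.2 kg, standing flat on the table; origin at the centre of its underside. It is to stay where it stands.
- yellow_cap_top (a point): Centre of the top face of the round yellow cap (44 mm across, top face flat over 34 mm), on the axis of the yellow light. It moves with the cap; cap up, it is 36 mm above the table and 16 mm above the white base. z points up, press straight down.
- yellow_cap (a joint): Yellow cap, metres pressed down: 0 up (off), 0.012 at the hard stop. It starts to give at 3 N and then takes 0.5 N more per mm, down to a hard stop at 12 mm (9 N). From 4 mm down (5 N) it is on: when let go it stays down where it is, or comes back to about 6 mm if it was pushed deeper. Pushing it 6 to 10 mm down is right; more than 20 N from the robot is too hard.
- blue_light: Loose battery tap light with a blue cap: a round white base 64 mm across and 20 mm high, about 0.2 kg, standing flat on the table; origin at the centre of its underside. It is to stay where it stands.
- blue_cap_top (a point): Centre of the top face of the round blue cap (44 mm across, top face flat over 34 mm), on the axis of the blue light. It moves with the cap; cap up, it is 36 mm above the table and 16 mm above the white base. z points up, press straight down.
- blue_cap (a joint): Blue cap, metres pressed down: 0 up (off), 0.012 at the hard stop. It starts to give at 3 N and then takes 0.5 N more per mm, down to a hard stop at 12 mm (9 N). From 4 mm down (5 N) it is on: when let go it stays down where it is, or comes back to about 6 mm if it was pushed deeper. Pushing it 6 to 10 mm down is right; more than 20 N from the robot is too hard.
- green_light: Loose battery tap light with a green cap: a round white base 64 mm across and 20 mm high, about 0.2 kg, standing flat on the table; origin at the centre of its underside. It is to stay off.
- green_cap_top (a point): Centre of the top face of the round green cap (44 mm across, top face flat over 34 mm), on the axis of the green light. It moves with the cap; cap up, it is 36 mm above the table and 16 mm above the white base. z points up, press straight down.
- green_cap (a joint): Green cap, metres pressed down: 0 up (off), 0.012 at the hard stop. It starts to give at 3 N and then takes 0.5 N more per mm, down to a hard stop at 12 mm (9 N). From 4 mm down (5 N) it is on: when let go it stays down where it is, or comes back to about 6 mm if it was pushed deeper. Pushing it 6 to 10 mm down is right; more than 20 N from the robot is too hard.
- ribbon_spool: Bystander: ribbon spool, red ribbon between white flanges, 52 mm across, 28 mm high; loose on the table, origin at the centre of its underside.
- paint_pot: Bystander: small paint pot, 42 mm across, 48 mm high, green label, white cap; loose on the table, origin at the centre of its underside.
- mug: Bystander: blue mug, 76 mm across, 85 mm high; loose on the table, origin at the centre of its underside.
- bead_jar: Bystander: amber glass jar with brass-coloured lid, 68 mm across, 90 mm high; loose on the table, origin at the centre of its underside.
- wreath_form: Bystander: cork ring for a wreath, 150 mm across, 24 mm high; loose on the table, origin at the centre of its underside.
- brush: Bystander: paint brush with a wooden handle, lying flat; loose on the table, origin at the centre of its underside.

How it is judged:
By the outcome, as a careful person would: the job done as asked, in the order asked, and still so for the second after the job is handed in, with the robot touching nothing.
It also fails if it takes over 50 s, if anything falls off the work surface, if the arm or the gripper's body presses on something with over 40 N, if the wrist force passes 120 N, or if a joint passes its speed limit or range.

## Working session

There is one attempt and no reset: what is moved stays moved. The work goes in short steps, Python scripts to look and compute and a shell command to move; the robot and the scene stay as the last step left them, time stands still between calls to the robot, and variables do not carry over. Pictures are saved under pics/ and viewed, at most 10 in all, crops included, and the job is handed in when it is done.

```bash
mkdir -p pics; python3 - <<'E'
from cell import sense, vision
import cv2,numpy as np
s=sense();print({k:np.round(s[k],3).tolist() for k in('time_s','tool_pos','eef_rot','wrist_force','finger_gap')})
for n in('scene','top'):
    p,d=vision.grab_frame(n);cv2.imwrite(f'pics/{n}0.png',p[:,:,::-1]);np.save(f'pics/{n}0d.npy',d);np.save(f'pics/{n}0.npy',p)
    c=vision.calibration(n);print(n,{k:np.round(v,3).tolist() for k,v in c.items()})
E
```

```text
{'time_s': 0.0, 'tool_pos': [0.216, 0.612, 0.249], 'eef_rot': [[-0.943, 0.333, -0.001], [0.333, 0.943, -0.002], [0.0, -0.002, -1.0]], 'wrist_force': [-0.488, -0.244, -0.054], 'finger_gap': 0.085}
scene {'intrinsics': [[384.075, 0.0, 312.943], [0.0, 384.075, 196.269], [0.0, 0.0, 1.0]], 'position': [1.055, -0.465, 0.854], 'orientation': [[0.699, 0.543, -0.465], [0.715, -0.53, 0.456], [0.001, -0.651, -0.759]]}
top {'intrinsics': [[448.188, 0.0, 315.418], [0.0, 448.188, 196.353], [0.0, 0.0, 1.0]], 'position': [0.367, -0.008, 1.504], 'orientation': [[-0.015, -0.99, 0.14], [-1.0, 0.015, 0.002], [-0.004, -0.14, -0.99]]}
```

View pics/top0.png

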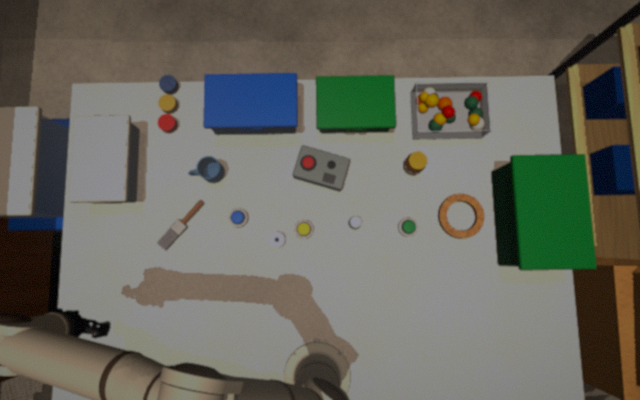

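View pics/scene0.png

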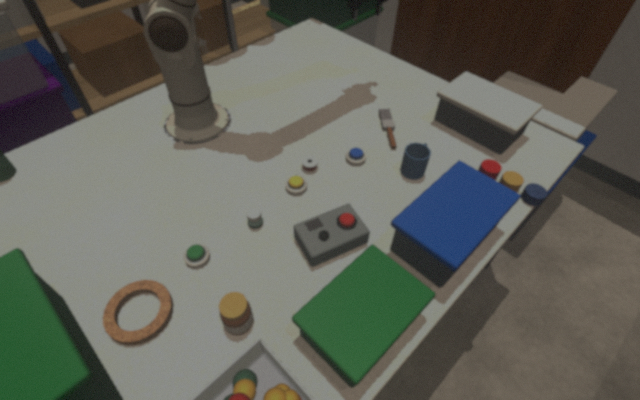

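Top view: red key is near (308,162), yellow cap (304,229), blue cap (238,217), green cap (408,227), spool (279,239) and pot (356,222). Scene view: key (347,220), yellow (296,183), blue (356,155). Next I'll triangulate these.

```bash
cat > h.py <<'E'
import cv2,numpy as np
from cell import vision
def blob(p,uv,hue,r=14):
    h=cv2.cvtColor(p,cv2.COLOR_RGB2HSV).astype(int);dh=np.abs((h[...,0]-hue+90)%180-90)
    m=((dh<14)&(h[...,1]>110)&(h[...,2]>50)).astype(np.uint8)
    k=np.zeros_like(m);cv2.circle(k,uv,r,1,-1);m&=k
    n,l,st,c=cv2.connectedComponentsWithStats(m);i=1+np.argmax(st[1:,4]);return c[i],st[i,4],l==i
def ray(c,uv):
    K=c['intrinsics'];d=np.array(c['orientation'])@np.linalg.inv(K)@[*uv,1];return np.array(c['position']),d
E
python3 - <<'E'
from h import *
T={'key':((308,162),(347,220),0),'yellow':((304,229),(296,183),28),'blue':((238,217),(356,155),112),'green':((408,227),(196,254),65)}
for k,(a,b,h) in T.items():
    A=[];B=[];o=[]
    for n,uv in(('top',a),('scene',b)):
        c=vision.calibration(n);p=np.load(f'pics/{n}0.npy');d=np.load(f'pics/{n}0d.npy')
        u,ar,m=blob(p,uv,h);P,v=ray(c,u);z=np.median(d[m]);o+=[n,u.round(1),ar,'depth',(P+v*z).round(4)]
        M=np.eye(3)-np.outer(v,v)/(v@v);A.append(M);B.append(M@P)
    print(k,'TRI',np.linalg.solve(sum(A),sum(B)).round(4),*o)
E
```

```text
key TRI [0.6856 0.018  0.0624] top [307.7 162. ] 129 depth [0.6834 0.0173 0.0696] scene [346.5 219.2] 165 depth [0.6896 0.0139 0.0701]
yellow TRI [0.4698 0.0361 0.0254] top [303.3 228.6] 126 depth [0.4687 0.0351 0.0337] scene [295.6 181.5] 115 depth [0.4766 0.0314 0.0343]
blue TRI [0.5121 0.2548 0.0273] top [237.2 216.9] 108 depth [0.5105 0.2526 0.0343] scene [356.  152.5] 72 depth [0.5182 0.2489 0.0356]
green TRI [ 0.4748 -0.3042  0.0305] top [408.4 226.1] 103 depth [ 0.4714 -0.3095  0.0346] scene [200. 250.] 1 depth [ 0.4824 -0.2996  0.0359]
```

```bash
python3 -m handwheel '[{"twist":[0,0,0],"translation":[-0.12,-0.08,0],"gripper":1},{"twist":[0,0,0],"translation":[-0.25,-0.16,0],"gripper":1},{"twist":[0,0,0],"translation":[-0.38,-0.24,0],"gripper":1},{"twist":[0,0,0],"translation":[-0.51,-0.32,0],"gripper":1},{"twist":[0,0,0],"translation":[-0.64,-0.4,0],"gripper":1}]' 20
python3 -m handwheel '[{"twist":[0,0,0],"translation":[-0.12,-0.08,0],"gripper":1},{"twist":[0,0,0],"translation":[-0.25,-0.16,0],"gripper":1},{"twist":[0,0,0],"translation":[-0.38,-0.24,0],"gripper":1},{"twist":[0,0,0],"translation":[-0.51,-0.32,0],"gripper":1},{"twist":[0,0,0],"translation":[-0.64,-0.4,0],"gripper":1}]'
python3 -c "
from cell import vision;import numpy as np
print(np.round(vision.calibration('wrist')['tool_from_camera'],3),vision.calibration('wrist')['intrinsics'])"
```

```text
time_s: 0.6
tool_pos: [0.3348, 0.4636, 0.2499]
eef_rot: [[-0.943, 0.333, -0.0], [0.333, 0.943, -0.001], [0.0, -0.001, -1.0]]
wrist_force: [1.0, 0.3, 0.6]
finger_gap: 0.0119
gripper_force: 0.0
time_s: 1.1
tool_pos: [0.4522, 0.3161, 0.25]
eef_rot: [[-0.943, 0.333, -0.0], [0.333, 0.943, -0.0], [0.0, -0.0, -1.0]]
wrist_force: [-0.1, 0.2, -0.1]
finger_gap: 0.0004
gripper_force: 0.0
[[ 0.    -0.953 -0.303  0.078]
 [ 1.     0.    -0.    -0.001]
 [ 0.    -0.303  0.953 -0.124]
 [ 0.     0.     0.     1.   ]] [[323.06728933   0.         318.69340378]
 [  0.         323.06728933 195.72033246]
 [  0.           0.           1.        ]]
```

```bash
cat >> h.py <<'E'
from cell import sense
N={'key':((.6856,.0165,.0725),0),'yellow':((.470,.035,.036),28),'blue':((.512,.2535,.036),112)}
def look(name,save=None):
    """wrist view: cap centre on plane of its top and from depth, TCP-relative in tool axes"""
    X,hue=N[name];s=sense();R=np.array(s['eef_rot']);t=np.array(s['tool_pos'])
    p,d=vision.grab_frame('wrist');c=vision.calibration('wrist');T=np.array(c['tool_from_camera']);K=np.array(c['intrinsics'])
    R0=R@T[:3,:3];P=R@T[:3,3]+t;q=K@(R0.T@(np.array(X)-P));q=q[:2]/q[2]
    if save: cv2.imwrite(save,p[:,:,::-1])
    h=cv2.cvtColor(p,cv2.COLOR_RGB2HSV).astype(int);dh=np.abs((h[...,0]-hue+90)%180-90)
    v,u=np.mgrid[:400,:640];rays=np.stack([u,v,np.ones_like(u)],-1)@np.linalg.inv(K).T@R0.T
    W=P+rays*d[...,None]
    m=(dh<14)&(h[...,1]>100)&(h[...,2]>40)&(np.hypot(W[...,0]-X[0],W[...,1]-X[1])<.05)&(d>0)
    zt=np.percentile(W[m][:,2],80);top=m&(abs(W[...,2]-zt)<.004)
    cn=max(cv2.findContours(top.astype(np.uint8),0,2)[0],key=cv2.contourArea)
    (cx,cy),r=cv2.minEnclosingCircle(W[top][:,:2].astype(np.float32)*1000)
    w=W[top];print(name,'proj',q.round(),'n',top.sum(),'ztop',zt.round(4),'mean',w.mean(0).round(4),'circle',round(cx,1),round(cy,1),'r',round(r,1))
    C=np.array([cx/1000,cy/1000,zt]);print(' tool-axis shift/0.25:',((R.T@(C-t))/.25).round(3),'tcp',t.round(4))
    return C
E
python3 -c "
from h import *
look('blue','pics/w1.png')"
```

```text
blue proj [285. 236.] n 888 ztop 0.0356 mean [0.5106 0.2554 0.0349] circle 511.9 254.4 r 21.0
 tool-axis shift/0.25: [-0.308 -0.153  0.858] tcp [0.4522 0.3161 0.25  ]
```

View pics/w1.png

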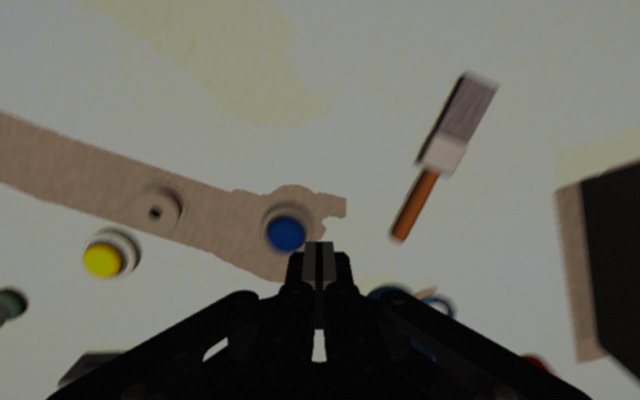

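```bash
python3 -m handwheel '[{"twist":[0,0,0],"translation":[-0.12,-0.08,0],"gripper":1},{"twist":[0,0,0],"translation":[-0.25,-0.16,0],"gripper":1},{"twist":[0,0,0],"translation":[-0.38,-0.24,0],"gripper":1},{"twist":[0,0,0],"translation":[-0.51,-0.32,0],"gripper":1},{"twist":[0,0,0],"translation":[-0.64,-0.4,0],"gripper":1}]'
python3 -c "
from h import *
look('yellow')"
python3 -m handwheel '[{"twist":[0,0,0],"translation":[-0.11,-0.08,0],"gripper":1},{"twist":[0,0,0],"translation":[-0.22,-0.16,0],"gripper":1},{"twist":[0,0,0],"translation":[-0.34,-0.24,0],"gripper":1},{"twist":[0,0,0],"translation":[-0.45,-0.32,0],"gripper":1},{"twist":[0,0,0],"translation":[-0.56,-0.4,0],"gripper":1}]'
python3 -c "
from h import *
look('key','pics/w2.png');look('yellow')"
```

```text
time_s: 1.65
tool_pos: [0.5696, 0.1689, 0.2499]
eef_rot: [[-0.943, 0.333, -0.001], [0.333, 0.943, -0.0], [0.001, -0.0, -1.0]]
wrist_force: [0.9, 0.7, 0.2]
finger_gap: -0.0001
gripper_force: 0.0
yellow proj [164. 122.] n 1254 ztop 0.0355 mean [0.4705 0.0372 0.0348] circle 470.2 36.4 r 21.4
 tool-axis shift/0.25: [ 0.198 -0.632  0.858] tcp [0.5696 0.1689 0.2499]
time_s: 2.2
tool_pos: [0.6682, 0.0283, 0.2497]
eef_rot: [[-0.943, 0.333, -0.001], [0.333, 0.943, 0.0], [0.001, -0.0, -1.0]]
wrist_force: [1.0, 0.0, -0.6]
finger_gap: -0.0002
gripper_force: 0.0
key proj [314. 199.] n 1092 ztop 0.0719 mean [0.684  0.0181 0.0711] circle 684.6 18.0 r 19.7
 tool-axis shift/0.25: [-0.077 -0.017  0.711] tcp [0.6682 0.0283 0.2497]Traceback (most recent call last):
  File "<string>", line 3, in <module>
    look('key','pics/w2.png');look('yellow')
                              ~~~~^^^^^^^^^^
  File "h.py", line 22, in look
    zt=np.percentile(W[m][:,2],80);top=m&(abs(W[...,2]-zt)<.004)
    return _quantile_unchecked(
        a, q, axis, out, overwrite_input, method, keepdims, weights)
    return _ureduce(a,
                    func=_quantile_ureduce_func,
    ...<5 lines>...
                    overwrite_input=overwrite_input,
                    method=method)
    r = func(a, **kwargs)
    result = _quantile(arr,
                       quantiles=q,
    ...<2 lines>...
                       out=out,
                       weights=wgt)
    slices_having_nans = np.isnan(arr[-1, ...])
                                  ~~~^^^^^^^^^
IndexError: index -1 is out of bounds for axis 0 with size 0
```

Wrist picture 1: blue cap at (286,233) just ahead of the fingertips at (320,250), yellow at (102,260), spool at (158,208). The fits agree with the triangulation to a few mm. Next: line up over the key, tips about 15 mm above it.

```bash
python3 -m handwheel '[{"twist":[0,0,0],"translation":[-0.04,-0.01,0.1],"gripper":1},{"twist":[0,0,0],"translation":[-0.077,-0.017,0.25],"gripper":1},{"twist":[0,0,0],"translation":[-0.077,-0.017,0.4],"gripper":1},{"twist":[0,0,0],"translation":[-0.077,-0.017,0.52],"gripper":1},{"twist":[0,0,0],"translation":[-0.077,-0.017,0.576],"gripper":1}]'
python3 -c "
from h import *
look('key','pics/w3.png')"
```

```text
time_s: 2.8
tool_pos: [0.6817, 0.0195, 0.1022]
eef_rot: [[-0.943, 0.333, -0.006], [0.333, 0.943, 0.0], [0.006, -0.002, -1.0]]
wrist_force: [-0.0, 0.3, 0.3]
finger_gap: -0.0004
gripper_force: 0.0
key proj [317. 257.] n 1642 ztop 0.0716 mean [0.676  0.0214 0.0705] circle 684.5 18.3 r 19.7
 tool-axis shift/0.25: [-0.013 -0.     0.122] tcp [0.6817 0.0195 0.1022]
```

View pics/w3.png

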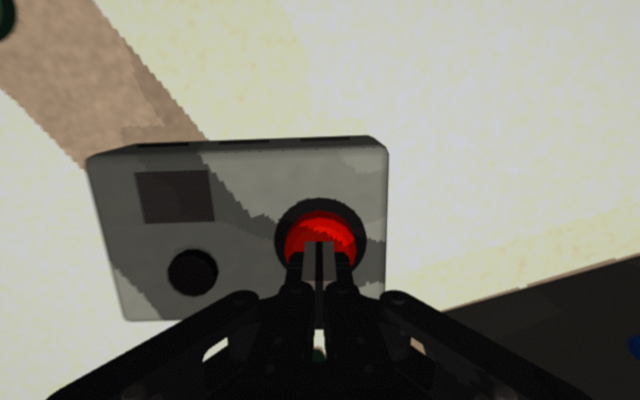

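The tips sit over the red key (centre about (320,240)), clear of the dial at (192,272). Settle with a 3 mm trim before pressing.

```bash
python3 -m handwheel '[{"twist":[0,0,0],"translation":[-0.006,0,0],"gripper":1},{"twist":[0,0,0],"translation":[-0.006,0,0],"gripper":1},{"twist":[0,0,0],"translation":[-0.006,0,0],"gripper":1},{"twist":[0,0,0],"translation":[-0.006,0,0],"gripper":1},{"twist":[0,0,0],"translation":[-0.006,0,0],"gripper":1}]'
```

```text
time_s: 3.35
tool_pos: [0.6866, 0.0182, 0.1075]
eef_rot: [[-0.943, 0.333, 0.002], [0.333, 0.943, 0.0], [-0.002, 0.001, -1.0]]
wrist_force: [0.3, -0.0, -1.2]
finger_gap: 0.0
gripper_force: 0.0
```

```bash
python3 -m handwheel '[{"twist":[0,0,0],"translation":[0.002,0,0.01],"gripper":1},{"twist":[0,0,0],"translation":[0.004,0,0.02],"gripper":1},{"twist":[0,0,0],"translation":[0.004,0,0.03],"gripper":1},{"twist":[0,0,0],"translation":[0.004,0,0.035],"gripper":1},{"twist":[0,0,0],"translation":[0.004,0,0.035],"gripper":1}]'
python3 -m handwheel '[{"twist":[0,0,0],"translation":[0,0,0.01],"gripper":1},{"twist":[0,0,0],"translation":[0,0,0.02],"gripper":1},{"twist":[0,0,0],"translation":[0,0,0.03],"gripper":1},{"twist":[0,0,0],"translation":[0,0,0.03],"gripper":1},{"twist":[0,0,0],"translation":[0,0,0.03],"gripper":1}]'
```

```text
time_s: 3.85
tool_pos: [0.6848, 0.0185, 0.097]
eef_rot: [[-0.943, 0.333, -0.001], [0.333, 0.943, 0.0], [0.001, -0.0, -1.0]]
wrist_force: [-0.6, 0.7, -0.5]
finger_gap: -0.0002
gripper_force: 0.0
time_s: 4.35
tool_pos: [0.685, 0.0185, 0.0899]
eef_rot: [[-0.943, 0.333, -0.0], [0.333, 0.943, 0.0], [0.0, 0.0, -1.0]]
wrist_force: [0.6, -0.4, 0.6]
finger_gap: 0.0001
gripper_force: 0.0
```

```bash
python3 -m handwheel '[{"twist":[0,0,0],"translation":[0,0,0.004],"gripper":1},{"twist":[0,0,0],"translation":[0,0,0.008],"gripper":1},{"twist":[0,0,0],"translation":[0,0,0.012],"gripper":1},{"twist":[0,0,0],"translation":[0,0,0.016],"gripper":1},{"twist":[0,0,0],"translation":[0,0,0.016],"gripper":1}]'
```

```text
time_s: 4.85
tool_pos: [0.6851, 0.0185, 0.0862]
eef_rot: [[-0.943, 0.333, 0.0], [0.333, 0.943, -0.0], [-0.0, 0.0, -1.0]]
wrist_force: [-1.3, 0.1, 4.7]
finger_gap: -0.0003
gripper_force: 2.2
```

```bash
python3 -m handwheel '[{"twist":[0,0,0],"translation":[0,0,0.004],"gripper":1},{"twist":[0,0,0],"translation":[0,0,0.008],"gripper":1},{"twist":[0,0,0],"translation":[0,0,0.012],"gripper":1},{"twist":[0,0,0],"translation":[0,0,0.015],"gripper":1},{"twist":[0,0,0],"translation":[0,0,0.015],"gripper":1}]'
```

```text
time_s: 5.35
tool_pos: [0.6851, 0.0185, 0.0827]
eef_rot: [[-0.943, 0.333, 0.0], [0.333, 0.943, 0.0], [-0.0, 0.0, -1.0]]
wrist_force: [-2.1, 0.3, 5.6]
finger_gap: -0.0002
gripper_force: 3.0
```

```bash
python3 -m handwheel '[{"twist":[0,0,0],"translation":[0,0,0.003],"gripper":1},{"twist":[0,0,0],"translation":[0,0,0.003],"gripper":1},{"twist":[0,0,0],"translation":[0,0,0.003],"gripper":1},{"twist":[0,0,0],"translation":[0,0,0.003],"gripper":1},{"twist":[0,0,0],"translation":[0,0,0.003],"gripper":1}]'
python3 -c "
from h import *
for i in range(4): vision.grab_frame('wrist'); s=sense(); print(np.round(s['wrist_force'],1),s['tool_pos'][2])"
python3 -m handwheel '[{"twist":[0,0,0],"translation":[0,0,-0.02],"gripper":1},{"twist":[0,0,0],"translation":[0,0,-0.06],"gripper":1},{"twist":[0,0,0],"translation":[0,0,-0.16],"gripper":1},{"twist":[0,0,0],"translation":[0,0,-0.3],"gripper":1},{"twist":[0,0,0],"translation":[0,0,-0.4],"gripper":1}]'
python3 -m handwheel '[{"twist":[0,0,0],"translation":[0,0,-0.1],"gripper":1},{"twist":[0,0,0],"translation":[0,0,-0.2],"gripper":1},{"twist":[0,0,0],"translation":[0,0,-0.27],"gripper":1},{"twist":[0,0,0],"translation":[0,0,-0.27],"gripper":1},{"twist":[0,0,0],"translation":[0,0,-0.27],"gripper":1}]'
python3 -c "
from h import *
look('key')"
```

```text
time_s: 5.85
tool_pos: [0.6851, 0.0185, 0.082]
eef_rot: [[-0.943, 0.333, 0.0], [0.333, 0.943, -0.0], [-0.0, 0.0, -1.0]]
wrist_force: [-2.1, 0.2, 6.1]
finger_gap: -0.0002
gripper_force: 3.3
[-2.3 -1.5  7.3] 0.08202957220918897
[-2.9 -0.2  6.2] 0.08202544549749882
[-1.9 -0.1  6.1] 0.08201180809826089
[-2.9  0.1  5.9] 0.08204546520354773
time_s: 6.55
tool_pos: [0.6858, 0.0186, 0.184]
eef_rot: [[-0.943, 0.333, 0.002], [0.333, 0.943, 0.0], [-0.002, 0.001, -1.0]]
wrist_force: [1.1, 0.1, 0.0]
finger_gap: -0.0001
gripper_force: 0.0
time_s: 7.05
tool_pos: [0.685, 0.0185, 0.249]
eef_rot: [[-0.943, 0.333, 0.0], [0.333, 0.943, -0.0], [-0.0, 0.0, -1.0]]
wrist_force: [-0.2, -0.8, -0.2]
finger_gap: 0.0001
gripper_force: 0.0
key proj [318. 180.] n 1119 ztop 0.0656 mean [0.6842 0.0181 0.0647] circle 684.9 17.7 r 19.5
 tool-axis shift/0.25: [-0.    -0.003  0.734] tcp [0.685  0.0185 0.249 ]
```

Key latched (top 6.3 mm lower). Now yellow.

```bash
python3 -m handwheel '[{"twist":[0,0,0],"translation":[0.16,-0.04,0],"gripper":1},{"twist":[0,0,0],"translation":[0.34,-0.09,0],"gripper":1},{"twist":[0,0,0],"translation":[0.52,-0.14,0],"gripper":1},{"twist":[0,0,0],"translation":[0.69,-0.18,0],"gripper":1},{"twist":[0,0,0],"translation":[0.834,-0.219,0],"gripper":1}]'
python3 -m handwheel '[{"twist":[0,0,0],"translation":[0,0,0.1],"gripper":1},{"twist":[0,0,0],"translation":[0,0,0.22],"gripper":1},{"twist":[0,0,0],"translation":[0,0,0.34],"gripper":1},{"twist":[0,0,0],"translation":[0,0,0.4],"gripper":1},{"twist":[0,0,0],"translation":[0,0,0.4],"gripper":1}]'
python3 -c "
from h import *
look('yellow','pics/w4.png')"
```

```text
time_s: 7.6
tool_pos: [0.4668, 0.0365, 0.2473]
eef_rot: [[-0.943, 0.333, -0.004], [0.333, 0.943, -0.0], [0.003, -0.001, -1.0]]
wrist_force: [0.7, -0.2, 1.2]
finger_gap: -0.0002
gripper_force: 0.0
time_s: 8.1
tool_pos: [0.4671, 0.0361, 0.1457]
eef_rot: [[-0.943, 0.333, -0.007], [0.333, 0.943, -0.0], [0.007, -0.003, -1.0]]
wrist_force: [-0.6, -0.4, -0.2]
finger_gap: -0.0002
gripper_force: 0.0
yellow proj [320. 205.] n 2171 ztop 0.0355 mean [0.4684 0.0365 0.0346] circle 469.3 35.9 r 21.6
 tool-axis shift/0.25: [-0.012  0.004  0.441] tcp [0.4671 0.0361 0.1457]
```

```bash
python3 -m handwheel '[{"twist":[0,0,0],"translation":[0,0,0.1],"gripper":1},{"twist":[0,0,0],"translation":[0,0,0.2],"gripper":1},{"twist":[0,0,0],"translation":[0,0,0.28],"gripper":1},{"twist":[0,0,0],"translation":[0,0,0.31],"gripper":1},{"twist":[0,0,0],"translation":[0,0,0.31],"gripper":1}]'
python3 -m handwheel '[{"twist":[0,0,0],"translation":[0,0,0.01],"gripper":1},{"twist":[0,0,0],"translation":[0,0,0.02],"gripper":1},{"twist":[0,0,0],"translation":[0,0,0.03],"gripper":1},{"twist":[0,0,0],"translation":[0,0,0.03],"gripper":1},{"twist":[0,0,0],"translation":[0,0,0.03],"gripper":1}]'
python3 -c "
from h import *
look('yellow','pics/w5.png')"
```

```text
time_s: 8.65
tool_pos: [0.4699, 0.0364, 0.0713]
eef_rot: [[-0.943, 0.333, -0.001], [0.333, 0.943, -0.0], [0.001, -0.0, -1.0]]
wrist_force: [-0.2, 0.4, -0.9]
finger_gap: 0.0
gripper_force: 0.0
time_s: 9.15
tool_pos: [0.4704, 0.0363, 0.0643]
eef_rot: [[-0.943, 0.333, 0.0], [0.333, 0.943, 0.0], [-0.0, 0.0, -1.0]]
wrist_force: [-0.2, -1.0, -0.0]
finger_gap: 0.0002
gripper_force: 0.0
yellow proj [317. 250.] n 2648 ztop 0.0354 mean [0.4617 0.039  0.0344] circle 469.2 36.2 r 21.5
 tool-axis shift/0.25: [ 0.004 -0.002  0.115] tcp [0.4704 0.0363 0.0643]
```

View pics/w5.png

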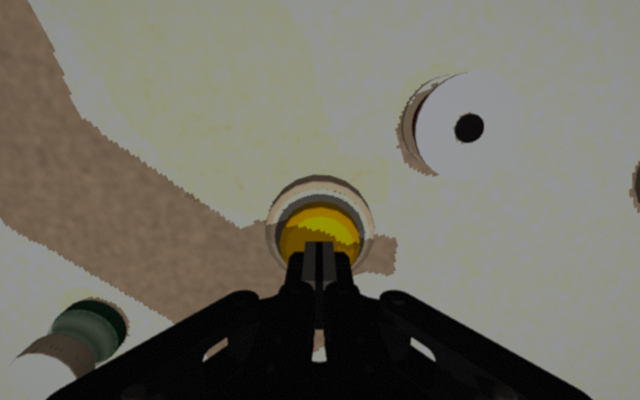

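Tips (320,245) are centred sideways on the yellow cap (318,240), with the spool (468,127) and pot (90,330) well clear. Contact is expected at TCP z of about 0.0525; approaching slowly.

```bash
python3 -m handwheel '[{"twist":[0,0,0],"translation":[0.002,0,0.01],"gripper":1},{"twist":[0,0,0],"translation":[0.004,0,0.02],"gripper":1},{"twist":[0,0,0],"translation":[0.004,0,0.03],"gripper":1},{"twist":[0,0,0],"translation":[0.004,0,0.04],"gripper":1},{"twist":[0,0,0],"translation":[0.004,0,0.04],"gripper":1}]'
python3 -m handwheel '[{"twist":[0,0,0],"translation":[0,0,0.005],"gripper":1},{"twist":[0,0,0],"translation":[0,0,0.01],"gripper":1},{"twist":[0,0,0],"translation":[0,0,0.015],"gripper":1},{"twist":[0,0,0],"translation":[0,0,0.02],"gripper":1},{"twist":[0,0,0],"translation":[0,0,0.02],"gripper":1}]'
```

```text
time_s: 9.7
tool_pos: [0.4691, 0.0367, 0.0537]
eef_rot: [[-0.943, 0.333, -0.0], [0.333, 0.943, -0.0], [0.0, -0.0, -1.0]]
wrist_force: [0.4, -0.2, 0.5]
finger_gap: 0.0004
gripper_force: 0.0
time_s: 10.2
tool_pos: [0.4693, 0.0367, 0.049]
eef_rot: [[-0.943, 0.333, -0.0], [0.333, 0.943, -0.0], [0.0, -0.0, -1.0]]
wrist_force: [-1.5, 0.0, 3.5]
finger_gap: 0.0001
gripper_force: 1.7
```

```bash
python3 -m handwheel '[{"twist":[0,0,0],"translation":[0,0,0.004],"gripper":1},{"twist":[0,0,0],"translation":[0,0,0.008],"gripper":1},{"twist":[0,0,0],"translation":[0,0,0.012],"gripper":1},{"twist":[0,0,0],"translation":[0,0,0.016],"gripper":1},{"twist":[0,0,0],"translation":[0,0,0.016],"gripper":1}]'
python3 -c "
from h import *
for i in range(3): vision.grab_frame('wrist'); s=sense(); print(np.round(s['wrist_force'],1),s['tool_pos'])"
```

```text
time_s: 10.7
tool_pos: [0.4693, 0.0367, 0.0452]
eef_rot: [[-0.943, 0.333, -0.0], [0.333, 0.943, -0.0], [0.0, -0.0, -1.0]]
wrist_force: [-1.1, -0.4, 5.6]
finger_gap: -0.0004
gripper_force: 2.7
[-1.7 -1.3  4.9] [0.4692684  0.03671605 0.04518854]
[-2.1 -1.   5. ] [0.469252   0.03674388 0.04515478]
[-2.2  0.6  5.6] [0.4692335  0.03670497 0.0451608 ]
```

```bash
python3 -m handwheel '[{"twist":[0,0,0],"translation":[0,0,0.004],"gripper":1},{"twist":[0,0,0],"translation":[0,0,0.007],"gripper":1},{"twist":[0,0,0],"translation":[0,0,0.01],"gripper":1},{"twist":[0,0,0],"translation":[0,0,0.01],"gripper":1},{"twist":[0,0,0],"translation":[0,0,0.01],"gripper":1}]'
python3 -m handwheel '[{"twist":[0,0,0],"translation":[0,0,-0.01],"gripper":1},{"twist":[0,0,0],"translation":[0,0,-0.05],"gripper":1},{"twist":[0,0,0],"translation":[0,0,-0.12],"gripper":1},{"twist":[0,0,0],"translation":[0,0,-0.26],"gripper":1},{"twist":[0,0,0],"translation":[0,0,-0.4],"gripper":1}]'
python3 -m handwheel '[{"twist":[0,0,0],"translation":[0,0,-0.15],"gripper":1},{"twist":[0,0,0],"translation":[0,0,-0.3],"gripper":1},{"twist":[0,0,0],"translation":[0,0,-0.36],"gripper":1},{"twist":[0,0,0],"translation":[0,0,-0.36],"gripper":1},{"twist":[0,0,0],"translation":[0,0,-0.36],"gripper":1}]'
python3 -c "
from h import *
look('yellow')"
```

```text
time_s: 11.35
tool_pos: [0.4692, 0.0367, 0.0429]
eef_rot: [[-0.943, 0.333, -0.0], [0.333, 0.943, -0.0], [0.0, -0.0, -1.0]]
wrist_force: [-2.5, -0.8, 7.8]
finger_gap: -0.0003
gripper_force: 4.0
time_s: 11.85
tool_pos: [0.4687, 0.0367, 0.1435]
eef_rot: [[-0.943, 0.333, -0.001], [0.333, 0.943, 0.0], [0.001, -0.0, -1.0]]
wrist_force: [0.9, 0.5, 0.7]
finger_gap: -0.0002
gripper_force: 0.0
time_s: 12.35
tool_pos: [0.4691, 0.0366, 0.2325]
eef_rot: [[-0.943, 0.333, 0.0], [0.333, 0.943, -0.0], [-0.0, 0.0, -1.0]]
wrist_force: [0.5, -0.7, -0.7]
finger_gap: -0.0001
gripper_force: 0.0
yellow proj [318. 175.] n 1199 ztop 0.0292 mean [0.4688 0.0362 0.0283] circle 469.6 35.9 r 21.4
 tool-axis shift/0.25: [-0.002 -0.002  0.813] tcp [0.4691 0.0366 0.2325]
```

Yellow latched (6.3 mm down) and did not move. Now blue.

```bash
python3 -m handwheel '[{"twist":[0,0,0],"translation":[0.02,0.17,0],"gripper":1},{"twist":[0,0,0],"translation":[0.05,0.35,0],"gripper":1},{"twist":[0,0,0],"translation":[0.08,0.54,0],"gripper":1},{"twist":[0,0,0],"translation":[0.11,0.72,0],"gripper":1},{"twist":[0,0,0],"translation":[0.129,0.879,0],"gripper":1}]'
python3 -m handwheel '[{"twist":[0,0,0],"translation":[0,0,0.1],"gripper":1},{"twist":[0,0,0],"translation":[0,0,0.2],"gripper":1},{"twist":[0,0,0],"translation":[0,0,0.32],"gripper":1},{"twist":[0,0,0],"translation":[0,0,0.35],"gripper":1},{"twist":[0,0,0],"translation":[0,0,0.35],"gripper":1}]'
python3 -c "
from h import *
look('blue','pics/w6.png')"
```

```text
time_s: 12.9
tool_pos: [0.5109, 0.2569, 0.2305]
eef_rot: [[-0.943, 0.332, -0.003], [0.332, 0.943, -0.001], [0.003, -0.002, -1.0]]
wrist_force: [-0.3, 0.4, 0.2]
finger_gap: 0.0001
gripper_force: 0.0
time_s: 13.4
tool_pos: [0.5103, 0.2538, 0.1425]
eef_rot: [[-0.943, 0.333, -0.005], [0.333, 0.943, -0.002], [0.004, -0.004, -1.0]]
wrist_force: [-0.6, -0.5, 0.5]
finger_gap: -0.0001
gripper_force: 0.0
blue proj [321. 205.] n 2215 ztop 0.0356 mean [0.5103 0.2556 0.0347] circle 511.4 255.5 r 21.5
 tool-axis shift/0.25: [-0.004  0.009  0.428] tcp [0.5103 0.2538 0.1425]
```

```bash
python3 -m handwheel '[{"twist":[0,0,0],"translation":[0,0.003,0.1],"gripper":1},{"twist":[0,0,0],"translation":[0,0.003,0.2],"gripper":1},{"twist":[0,0,0],"translation":[0,0.003,0.28],"gripper":1},{"twist":[0,0,0],"translation":[0,0.003,0.32],"gripper":1},{"twist":[0,0,0],"translation":[0,0.003,0.32],"gripper":1}]'
python3 -c "
from h import *
look('blue','pics/w7.png')"
python3 -m handwheel '[{"twist":[0,0,0],"translation":[0,0,0.01],"gripper":1},{"twist":[0,0,0],"translation":[0,0,0.02],"gripper":1},{"twist":[0,0,0],"translation":[0,0,0.03],"gripper":1},{"twist":[0,0,0],"translation":[0,0,0.04],"gripper":1},{"twist":[0,0,0],"translation":[0,0,0.04],"gripper":1}]'
```

```text
time_s: 13.95
tool_pos: [0.5123, 0.2552, 0.0649]
eef_rot: [[-0.943, 0.333, -0.001], [0.333, 0.943, -0.0], [0.001, -0.001, -1.0]]
wrist_force: [-0.2, -0.6, 0.3]
finger_gap: 0.0001
gripper_force: 0.0
blue proj [317. 250.] n 2640 ztop 0.0354 mean [0.5038 0.2583 0.0344] circle 511.1 255.6 r 21.3
 tool-axis shift/0.25: [ 0.005 -0.     0.118] tcp [0.5123 0.2552 0.0649]
time_s: 14.5
tool_pos: [0.5125, 0.2554, 0.055]
eef_rot: [[-0.943, 0.333, 0.0], [0.333, 0.943, 0.0], [-0.0, 0.0, -1.0]]
wrist_force: [0.1, 0.3, -0.7]
finger_gap: -0.0
gripper_force: 0.0
```

View pics/w7.png

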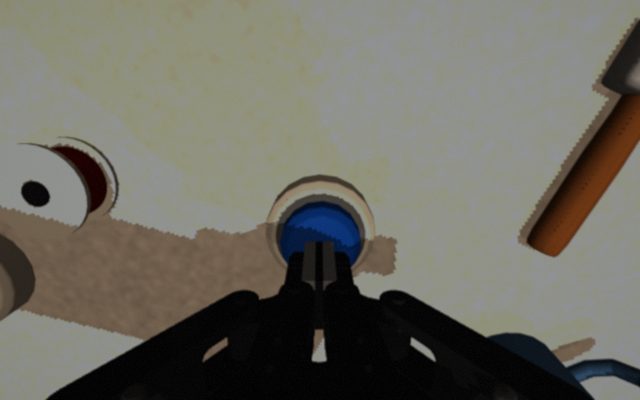

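Tips (320,245) are over the blue cap (320,240), with the spool and brush well off to the sides and the mug (530,360) behind. Press to z of about 0.0435.

```bash
python3 -m handwheel '[{"twist":[0,0,0],"translation":[0,0,0.008],"gripper":1},{"twist":[0,0,0],"translation":[0,0,0.016],"gripper":1},{"twist":[0,0,0],"translation":[0,0,0.024],"gripper":1},{"twist":[0,0,0],"translation":[0,0,0.03],"gripper":1},{"twist":[0,0,0],"translation":[0,0,0.03],"gripper":1}]'
python3 -m handwheel '[{"twist":[0,0,0],"translation":[0,0,0.004],"gripper":1},{"twist":[0,0,0],"translation":[0,0,0.008],"gripper":1},{"twist":[0,0,0],"translation":[0,0,0.012],"gripper":1},{"twist":[0,0,0],"translation":[0,0,0.016],"gripper":1},{"twist":[0,0,0],"translation":[0,0,0.016],"gripper":1}]'
```

```text
time_s: 15.0
tool_pos: [0.5125, 0.2554, 0.0476]
eef_rot: [[-0.943, 0.333, 0.0], [0.333, 0.943, 0.0], [-0.0, 0.0, -1.0]]
wrist_force: [0.1, -0.6, 4.1]
finger_gap: 0.0001
gripper_force: 1.9
time_s: 15.5
tool_pos: [0.5126, 0.2554, 0.0439]
eef_rot: [[-0.943, 0.333, 0.0], [0.333, 0.943, 0.0], [-0.0, 0.0, -1.0]]
wrist_force: [-1.4, -1.1, 6.7]
finger_gap: 0.0001
gripper_force: 3.3
```

```bash
python3 -m handwheel '[{"twist":[0,0,0],"translation":[0,0,0.003],"gripper":1},{"twist":[0,0,0],"translation":[0,0,0.005],"gripper":1},{"twist":[0,0,0],"translation":[0,0,0.005],"gripper":1},{"twist":[0,0,0],"translation":[0,0,0.005],"gripper":1},{"twist":[0,0,0],"translation":[0,0,0.005],"gripper":1}]'
python3 -m handwheel '[{"twist":[0,0,0],"translation":[0,0,-0.01],"gripper":1},{"twist":[0,0,0],"translation":[0,0,-0.05],"gripper":1},{"twist":[0,0,0],"translation":[0,0,-0.12],"gripper":1},{"twist":[0,0,0],"translation":[0,0,-0.26],"gripper":1},{"twist":[0,0,0],"translation":[0,0,-0.4],"gripper":1}]'
python3 -m handwheel '[{"twist":[0,0,0],"translation":[0,0,-0.15],"gripper":1},{"twist":[0,0,0],"translation":[0,0,-0.3],"gripper":1},{"twist":[0,0,0],"translation":[0,0,-0.4],"gripper":1},{"twist":[0,0,0],"translation":[0,0,-0.4],"gripper":1},{"twist":[0,0,0],"translation":[0,0,-0.4],"gripper":1}]'
python3 - <<'E'
from h import *
look('blue')
c=vision.calibration('top');p,d=vision.grab_frame('top');cv2.imwrite('pics/top1.png',p[:,:,::-1])
d0=np.load('pics/top0d.npy');p0=np.load('pics/top0.npy')
for k,uv,h in(('key',(308,162),0),('yellow',(304,229),28),('green',(408,227),65)):
    a,b=blob(p0,uv,h),blob(p,uv,h);print(k,a[0].round(1),b[0].round(1),'drop',np.median(d[b[2]])-np.median(d0[a[2]]))
E
```

```text
time_s: 16.0
tool_pos: [0.5126, 0.2554, 0.0429]
eef_rot: [[-0.943, 0.333, 0.0], [0.333, 0.943, 0.0], [-0.0, 0.0, -1.0]]
wrist_force: [-1.3, -1.2, 7.6]
finger_gap: -0.0001
gripper_force: 4.2
time_s: 16.5
tool_pos: [0.5115, 0.255, 0.1429]
eef_rot: [[-0.943, 0.333, -0.002], [0.333, 0.943, -0.001], [0.002, -0.001, -1.0]]
wrist_force: [1.7, 0.1, 0.4]
finger_gap: -0.0
gripper_force: 0.0
time_s: 17.0
tool_pos: [0.5124, 0.2553, 0.2428]
eef_rot: [[-0.943, 0.333, 0.001], [0.333, 0.943, 0.0], [-0.001, 0.001, -1.0]]
wrist_force: [0.3, 0.3, 0.4]
finger_gap: -0.0001
gripper_force: 0.0
blue proj [318. 171.] n 1137 ztop 0.0292 mean [0.5106 0.2553 0.0283] circle 511.3 255.0 r 21.3
 tool-axis shift/0.25: [ 0.004 -0.003  0.854] tcp [0.5124 0.2553 0.2428]
key [307.7 162. ] [307.8 162.3] drop 0.0054335594
yellow [303.3 228.6] [303.4 228.7] drop 0.0062184334
green [408.4 226.1] [408.5 226.1] drop -0.000116467476
```

View pics/top1.png

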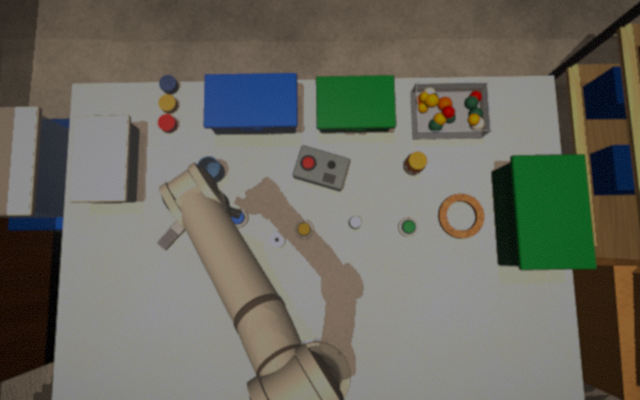

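The picture shows key (308,162), yellow (303,229) and green (408,226) where they were. The arm is clear above blue, and all three pressed caps are latched while green stays up.

```bash
python3 -c "
from cell import ctrl;print(ctrl.hand_in())"
```

```text
the job is handed in; nothing more can be done
None
```

I pressed the red key, then the yellow light, then the blue light; each stayed down about 6 mm, green is still off, none of the lights moved, and the job was handed in at about 17 s.

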